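# Seat a filler block in the gluing jig and hold it pressed

## Task

Dry-fit the yellow filler block in the gluing jig: pick it up by its tab with a light grip (about 20 N, at most 35 N) and lower it, without dropping it, into the gap between the board and the walnut blank on the side where the gap is wide enough (never forcing it in on the narrow side), so that it stands on the base plate in front of the thin half of the blank. Let go of it, then push the red sprung button gently with the closed fingers until the board presses the block flush against the thin half, and finish while still holding that push: button clearly sunk in, but not bottomed. Leave the other things on the bench alone.

Things in the scene. Friction and masses are not known exactly. Their poses are not given: they have to be found in the camera images.
- jig: Gluing jig, bolted to the bench. Grey base plate 240 (x) x 190 (y) x 12 mm thick, front edge 125 mm before the origin. Origin: underside, on the bench; z up, +x from the red button to the aluminium back fence (top 62 mm above the bench, face 85 mm from the origin). In order along +x: button, board, gap, walnut blank, fence.
- thin_half: Thinner half of the stepped walnut blank, fixed against the fence: 30 (x) x 73 (y) x 40 mm high, standing on the base plate (top 52 mm above the bench). Origin: middle of its lower rear edge (on the fence face, 12 mm above the bench); axes parallel to the jig's. It may be the left or the right half.
- thick_half: Thicker half of the blank, fixed beside the thin half: 46 (x) x 73 (y) x 40 mm high, so it stands 16 mm further out from the fence. Origin and axes as for the thin half. Between the two halves there is a 2 mm joint.
- thin_face (a point): Middle of the thin half's exposed face (20 mm above the base plate), which looks towards the board (jig -x). The gap between it and the board is 21 to 30 mm at the start: the filler block fits.
- thick_face (a point): The same point on the thick half's exposed face. The gap between it and the board is 5 to 14 mm at the start: too narrow for the filler block.
- board: Pale wood pressing board, 20 (x) x 150 (y) x 40 mm high, top 52 mm above the bench. It slides only along jig x, in guides, stays where it is left, and takes about 1.5 N to move. Origin: middle of the lower edge of its face that looks at the blank (12 mm above the bench); it starts 25 to 34 mm and can go up to 39 mm along jig +x from the jig's origin.
- button: Red push button behind the board, robot side: upright plate 46 (y) x 30 (z) mm, 10 thick. Origin: centre of its outer face, 38 mm above the bench, 60 mm behind the board face when not pressed. Pushed along jig +x it first moves the board; once the board is stopped it sinks against a spring: 1.4 N at first, then 0.7 N per mm, 14 N where it bottoms after 18 mm.
- filler: Filler block, standing upright and loose on the bench: yellow body 18 (x) x 50 (y) x 42 mm high, with a pale wood finger tab on top, 12 (x) x 34 (y) mm, from 42 to 80 mm above its underside; about 70 g, soft, dents if gripped hard. Origin: centre of its underside; x is its thickness. The same turned by half a turn.
- glue: Bystander, to be left alone: white glue bottle with red cap, 52 mm dia, 130 tall. Origin: centre of its underside.
- tin: Bystander, to be left alone: steel can, 72 mm dia, 50 tall. Origin: centre of its underside.
- screwdriver: Bystander, to be left alone: screwdriver lying on the bench. Origin: about mid-length, on its underside.
- brush: Bystander, to be left alone: brush lying on the bench. Origin: about mid-length, on its underside.
- oil: Bystander, to be left alone: amber jar with black cap, 52 mm dia, 90 tall. Origin: centre of its underside.
- offcut: Bystander, to be left alone: walnut offcut 90 x 45 x 22 mm, flat. Origin: centre of its underside.
- cup: Bystander, to be left alone: blue plastic cup, 64 mm dia, 70 tall. Origin: centre of its underside.
Mind the look-alikes: they are no part of the job. There is more than one size of the filler; the job needs the smallest.

How it is judged:
On the way:
1. the filler block stands on the base plate in the gap in front of the thin half, let go (y of filler in the frame of thin_half between -0.02 and 0.02 m and z of filler in the frame of thin_half between -0.003 and 0.003 m and x of filler in the frame of thin_half between -0.064 and -0.03 m and angle between filler's own z axis and vertical below 0.08 rad and contact force between the fingers and filler below 0.1 N and linear speed of filler below 0.02 m/s), for 0.2 s.
At the end, for the whole second after the job is handed in: The filler stands upright (0.08 rad) on the base plate (3 mm), centred on the thin half within 20 mm, flat against it (0.06 rad, 3 mm), pinched by the board with over 2 N; fingers still push the button with over 3 N, sunk 2.5 to 17 mm, and do not touch the filler (y of filler in the frame of thin_half between -0.02 and 0.02 m and z of filler in the frame of thin_half between -0.003 and 0.003 m and x of filler in the frame of thin_half between -0.064 and -0.03 m and angle between filler's own z axis and vertical below 0.08 rad and x of filler in the frame of thin_half between -0.041 and -0.036 m and angle between the x axis of filler and the x axis of thin_half, either way round below 0.06 rad and contact force between board and filler above 2 N and contact force between filler and thin_half above 2 N and contact force between the fingers and button above 3 N and contact force between the fingers and filler below 0.1 N and linear speed of filler below 0.01 m/s and x of button in the frame of board between -0.0575 and -0.043 m); the arm keeps its last pose, push and grip.
It fails at once if the filler block is squeezed too hard (over 90 N summed over both fingers) (contact force between the fingers and filler above 90 N).
It fails at once if the button is pushed with more than 25 N (contact force between the fingers and button above 25 N).
It fails at once if the filler block is dropped (falls freely, over 0.4 m/s) (contact force between the fingers and filler below 0.05 N and linear speed of filler above 0.4 m/s).
It fails at once if the filler block is forced against the thick half (over 12 N) (contact force between filler and thick_half above 12 N).
It fails at once if a bystander is moved by more than 30 mm (distance of any of glue, tin, screwdriver, brush, oil, offcut, cup from where it was at the start of the episode above 0.03 m).
It also fails if it takes over 51 s, if anything falls off the work surface, if the arm or the gripper's body presses on something with over 40 N, if the wrist force passes 120 N, or if a joint passes its speed limit or range.

## Robot

A 6-joint arm with a two-finger parallel gripper is mounted at the origin on the work surface. World frame = base frame: x ahead of the robot, y to its left, z up, the work surface at z = 0. Lengths are in m, angles in rad, forces in N, time in s.
With the tool pointing down it reaches from about 0.275 to 0.75 m from the base axis. Payload 10.2 kg.
Tool frame: the origin (TCP) lies midway between the tips of the shut fingers; the grasp point (between the pads) lies 19 mm behind it (env.hold_point_z is the distance from the TCP to the grasp point, in m); z points along the fingers, y is the line along which they close (so a half turn about z gives the same grasp; the last joint's range is limited). The gripper opens to 85 mm and grips with 20 to 120 N. Pads are 22 mm wide; open, the fingers measure 114 mm over their backs; the gripper's body (76 mm by 85 mm) begins 54 mm behind the grasp point. The pads swing forward as they close: fully open they stand 13 mm farther back than shut.
Start: joints at [0.999, 0.313, 1.498, -0, 1.331, -0.223], TCP at [0.179, 0.493, 0.231] pointing down, gripper open.
Joint ranges: [-2.94, 2.94], [-0.97, 2.17], [0.19, 2.56], [-1.23, 4.37], [0.02, 3.11], [-2.88, 2.88]. Speed limits (rad/s): [2.39, 2.39, 3.01, 3.14, 3.14, 3.14].

## Interface

Orientations are given as a unit quaternion [x, y, z, w].
In Python, from bench import env, kinematics, monitor, eyes, job gives the robot as it stands. The module is installed in compiled form; this text tells all that it offers. Calls block until the motion is done:
- env.reach(position, orientation): joint-space move of the TCP to a pose.
- env.movel(position, velocity=0.15, frame=None, guard=None): straight line of the TCP; frame=None keeps the orientation; velocity is the mean speed in m/s. With guard (N) it stops when the force on the tool has changed by that much, and returns True; else False.
- env.set_joints(angles): joint-space move.
- env.release() and env.close_gripper(effort=None): open the fingers fully, or close them until they stop; effort is the grip in N (None keeps the last).
- env.hold(seconds).
- kinematics.ik(position, orientation): joint angles nearest the present ones, or None.
- monitor.sense(): the state.
- eyes.grab_frame(name): name is "scene" or "top" or "wrist"; returns a dict with "frame" (400x640x3 uint8, red, green, blue), "mtx" (3x3 intrinsics, pixels), "view" (4x4, takes a point from world to camera coordinates). Camera axes: x right, y down, z forward; pixel columns grow to the right and rows downward; lengths in m; the calibration is good to about 2 mm. The wrist camera is an equidistant fisheye: a pixel r from the principal point sees the ray r / f radians off the axis. A picture is of the moment at which its call begins. There is no depth.
A pose or a line that the arm cannot do raises env.MotionError and nothing moves.
- job.hand_in(): hands the job in; it is judged then, once.
The state is a dict: "clock": time; "joints": joint angles; "qvel": joint speeds; "joint_efforts": joint torques, N m; "position": TCP position; "ee_rot": TCP orientation; "contact_force": force on the tool from outside, world axes, zero at the start; "ft_torque": the same for the moment, N m; "finger_gap": opening from 0.0 (shut) to 1.0 (fully open); "gripper_force": force on a finger pad.
Only numpy, scipy, OpenCV 4.12 (cv2) and the standard library are available. Lean on these libraries where they do the work, as an engineer would, in place of code of your own. Each camera call takes 0.05 s, during which the arm holds its last target. There are 200 camera calls.

## Working session

There is one attempt and no reset: what is moved stays moved. The work goes in short steps, each a Python script; the robot and the scene stay as the last script left them, time stands still between calls to the robot, and variables do not carry over. Pictures are saved under pics/ and viewed, at most 10 in all, crops included, and the job is handed in when it is done.

```bash
mkdir -p pics; cat > h.py <<'E'
import numpy as np, cv2
from bench import env, kinematics, monitor, eyes, job
def grab(n):
    d=eyes.grab_frame(n); cv2.imwrite(f'pics/{n}_raw.png',d['frame'][:,:,::-1]); np.savez(f'pics/{n}.npz',**d); return d
def load(n): return dict(np.load(f'pics/{n}.npz'))
def toplane(d,uv,z):
    K,V=np.array(d['mtx']),np.array(d['view']); R,t=V[:3,:3],V[:3,3]
    uv=np.atleast_2d(np.asarray(uv,float)); r=np.c_[uv,np.ones(len(uv))]@np.linalg.inv(K).T@R
    c=-R.T@t; return c+r*((z-c[2])/r[:,2])[:,None]
def proj(d,P):
    K,V=np.array(d['mtx']),np.array(d['view']); p=np.atleast_2d(P)@V[:3,:3].T+V[:3,3]; q=p@K.T; return q[:,:2]/q[:,2:]
E
python3 - <<'E'
from h import *
a=grab('top');b=grab('scene')
for d in (a,b):print(np.round(d['mtx'],1).tolist(),np.round(d['view'],3).tolist())
print(monitor.sense()['clock'])
for n in('top','scene'):
    f=cv2.imread(f'pics/{n}_raw.png');cv2.imwrite(f'pics/{n}1.png',cv2.resize(f,(800,500),interpolation=cv2.INTER_CUBIC))
E
```

```text
[[372.6, 0.0, 321.1], [0.0, 372.6, 194.8], [0.0, 0.0, 1.0]] [[0.005, -1.0, 0.029, -0.015], [-1.0, -0.005, -0.025, 0.543], [0.025, -0.028, -0.999, 0.957], [0.0, 0.0, 0.0, 1.0]]
[[423.5, 0.0, 317.2], [0.0, 423.5, 194.9], [0.0, 0.0, 1.0]] [[-0.421, 0.907, -0.004, 0.249], [0.753, 0.347, -0.56, -0.388], [-0.507, -0.239, -0.829, 1.42], [0.0, 0.0, 0.0, 1.0]]
0.1
```

View pics/top1.png

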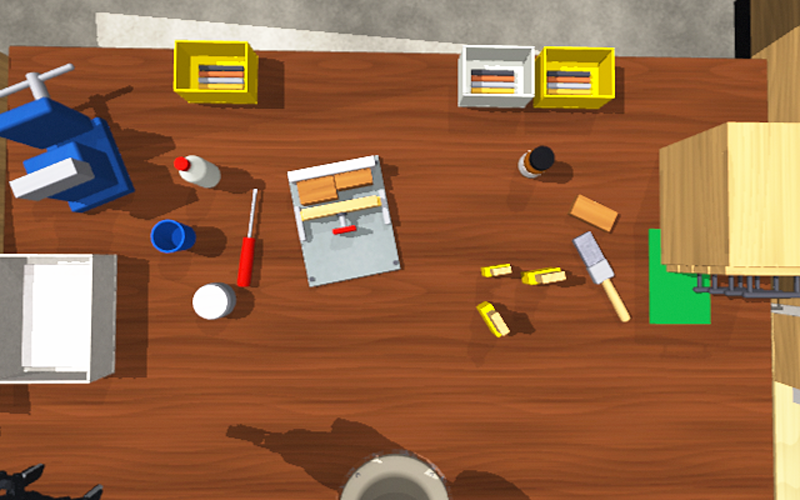

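View pics/scene1.png

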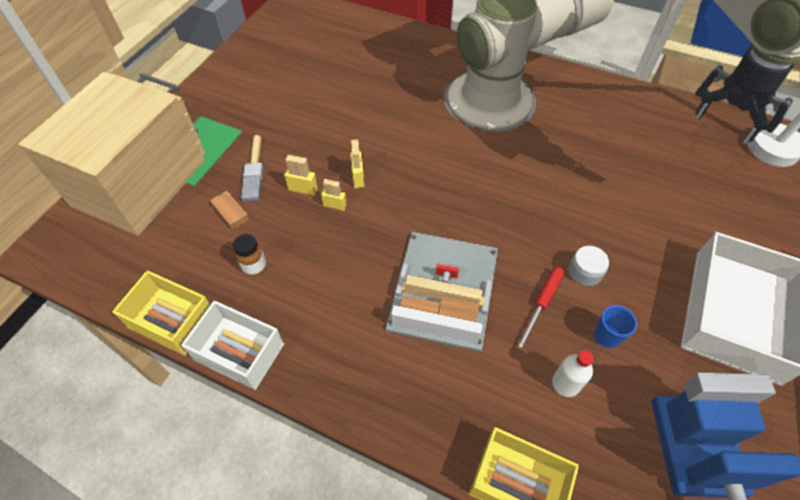

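The top view shows the jig at about (345,220) and three yellow candidates at (496,270), (545,276) and (493,319). In the scene view these are (334,195), (300,175) and (357,165). The one at top (496,270) looks smallest. I'll confirm with a crop and measure the candidates.

```bash
python3 - <<'E'
from h import *
a=load('top');b=load('scene')
def crop(d,x,y,w,h):return cv2.resize(d['frame'][y:y+h,x:x+w,::-1],(400,300),interpolation=cv2.INTER_CUBIC)
m=np.vstack([np.hstack([crop(a,370,195,100,75),crop(b,220,105,100,75)]),np.hstack([crop(a,223,115,108,81),crop(b,300,180,116,87)])])
cv2.imwrite('pics/crop1.png',m)
# yellow body blobs
for n,d in(('top',a),('scene',b)):
    hsv=cv2.cvtColor(d['frame'],cv2.COLOR_RGB2HSV)
    m=cv2.inRange(hsv,(24,150,90),(34,255,255))
    k,l,s,c=cv2.connectedComponentsWithStats(m)
    for i in range(1,k):
        if 15<s[i,4]<1500:
            print(n,s[i],c[i].round(1),toplane(d,c[i],.03)[0].round(3))
E
```

```text
top [167  68  27   3  62] [181.   68.7] [0.859 0.343 0.03 ]
top [385  71  26   3  77] [397.7  72. ] [ 0.859 -0.207  0.03 ]
top [385 211  23  11  88] [393.4 215.2] [ 0.492 -0.196  0.03 ]
top [417 214  32  14 178] [428.5 219.6] [ 0.481 -0.285  0.03 ]
top [382 241  19  29 173] [390.  252.5] [ 0.398 -0.187  0.03 ]
top [525 259  42   1  42] [545.5 259. ] [ 0.382 -0.587  0.03 ]
scene [281 133  10  17 100] [286.  142.3] [ 0.418 -0.18   0.03 ]
scene [228 138  26  18 265] [241.1 147.1] [ 0.488 -0.289  0.03 ]
scene [257 153  20  14 156] [266.7 160.7] [ 0.501 -0.198  0.03 ]
```

View pics/crop1.png

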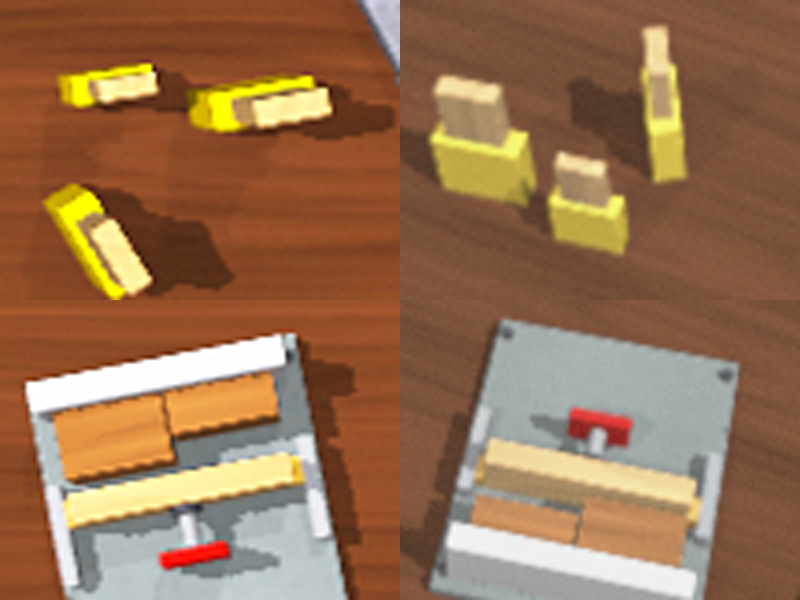

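The crop confirms that the smallest filler is the one at top (496,270), scene (334,195). Its body is visibly smaller than the other two. The thin half is the right-hand block in the top view (world -y side). Next I'll take a wrist look over the jig.

```bash
cat >> h.py <<'E'
from scipy.spatial.transform import Rotation as Ro
def down(th):  # tool pointing down, closing line (tool y) along world angle th
    c,s=np.cos(th),np.sin(th); return Ro.from_matrix(np.array([[-s,c,0],[c,s,0],[0,0,-1]]).T).as_quat()
def wrays(d,uv):
    K,V=np.array(d['mtx']),np.array(d['view']); uv=np.atleast_2d(np.asarray(uv,float))
    a=(uv-K[:2,2])/[K[0,0],K[1,1]]; r=np.linalg.norm(a,axis=1)+1e-9
    dc=np.c_[a*(np.sin(r)/r)[:,None],np.cos(r)]; R=V[:3,:3]; return -R.T@V[:3,3],dc@R
def wplane(d,uv,z):
    c,r=wrays(d,uv); return c+r*((z-c[2])/r[:,2])[:,None]
def wproj(d,P):
    K,V=np.array(d['mtx']),np.array(d['view']); p=np.atleast_2d(P)@V[:3,:3].T+V[:3,3]
    n=np.linalg.norm(p[:,:2],axis=1)+1e-9; r=np.arctan2(n,p[:,2]); return K[:2,2]+p[:,:2]/n[:,None]*r[:,None]*[K[0,0],K[1,1]]
E
python3 - <<'E'
from h import *
a=load('top');b=load('scene')
for n,d,box in(('top',a,(223,115,108,120)),('scene',b,(300,180,116,100))):
    x,y,w,h=box; hsv=cv2.cvtColor(d['frame'],cv2.COLOR_RGB2HSV)[y:y+h,x:x+w]
    red=cv2.inRange(hsv,(0,200,120),(4,255,255))|cv2.inRange(hsv,(174,200,120),(180,255,255))
    print(n,'button',toplane(d,np.argwhere(red)[:,::-1].mean(0)+[x,y],.05).round(3))
P=toplane(a,[[231,175],[304,125],[320,214],[248,229]],.012);print(P.round(3))
s=monitor.sense();print(Ro.from_quat(s['ee_rot']).as_matrix().round(2).tolist())
for th in(.17,.17-np.pi,.17+np.pi/2,.17-np.pi/2):
    q=kinematics.ik([.53,.05,.25],down(th));print(th,None if q is None else np.round(q,2))
q0=.17
p=[.50,.06,.22]
best=min([t for t in(.17,.17-np.pi,.17+np.pi)if kinematics.ik(p,down(t)) is not None],key=lambda t:abs(kinematics.ik(p,down(t))[5]))
env.reach(p,down(best)); d=grab('wrist'); np.savez('pics/wj.npz',**d)
print(best,monitor.sense()['clock'],np.round(d['mtx'],1).tolist(),np.round(d['view'],3).tolist())
cv2.imwrite('pics/wj1.png',cv2.resize(d['frame'][:,:,::-1],(800,500),interpolation=cv2.INTER_CUBIC))
E
```

```text
top button [[0.57  0.102 0.05 ]]
scene button [[0.583 0.106 0.05 ]]
[[ 0.593  0.219  0.012]
 [ 0.723  0.033  0.012]
 [ 0.494 -0.01   0.012]
 [ 0.455  0.174  0.012]]
[[-0.94, 0.34, -0.0], [0.34, 0.94, -0.0], [0.0, -0.0, -1.0]]
0.17 [-0.13  0.32  1.44 -0.    1.38 -0.3 ]
-2.971592653589793 [-0.13  0.32  1.44 -0.    1.38  2.85]
1.7407963267948965 [-0.13  0.32  1.44 -0.    1.38 -1.87]
-1.4007963267948966 [-0.13  0.32  1.44 -0.    1.38  1.27]
0.17 2.1 [[309.7, 0.0, 323.6], [0.0, 309.7, 203.1], [0.0, 0.0, 1.0]] [[0.985, 0.172, 0.0, -0.504], [0.165, -0.949, 0.269, -0.057], [0.046, -0.265, -0.963, 0.361], [0.0, 0.0, 0.0, 1.0]]
```

View pics/wj1.png

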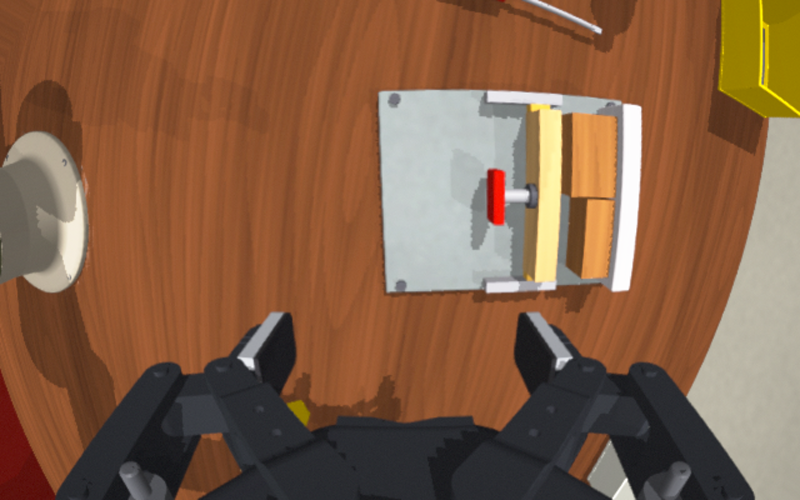

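The wrist view shows the jig clearly: plate front corners at (381,91) and (388,291), red button at (497,196), board at (540,195), thin half at (595,238). I'll extract the edges from row profiles.

```bash
python3 - <<'E'
from h import *
d=load('wj');f=d['frame'];g=cv2.cvtColor(f,cv2.COLOR_RGB2HSV)
c,_=wrays(d,[[0,0]]);print('cam',c.round(3))
for r in(180,205):
    print(r,[(x,)+tuple(int(v) for v in g[r,x]) for x in range(414,512)if x<460 or x>478])
E
```

```text
cam [0.489 0.128 0.363]
180 [(414, 83, 8, 125), (415, 78, 10, 126), (416, 83, 8, 125), (417, 78, 10, 126), (418, 60, 8, 125), (419, 18, 53, 129), (420, 17, 104, 137), (421, 18, 125, 139), (422, 17, 127, 139), (423, 17, 125, 135), (424, 17, 128, 137), (425, 17, 130, 135), (426, 17, 128, 134), (427, 16, 124, 128), (428, 17, 126, 127), (429, 17, 127, 150), (430, 19, 124, 232), (431, 24, 100, 253), (432, 26, 92, 254), (433, 26, 90, 254), (434, 26, 92, 254), (435, 25, 95, 254), (436, 25, 94, 254), (437, 26, 94, 254), (438, 26, 94, 254), (439, 26, 91, 254), (440, 26, 91, 254), (441, 26, 92, 254), (442, 26, 91, 254), (443, 26, 93, 254), (444, 26, 93, 254), (445, 26, 94, 254), (446, 23, 99, 251), (447, 17, 92, 214), (448, 23, 17, 132), (449, 90, 8, 123), (450, 90, 12, 123), (451, 90, 10, 123), (452, 90, 8, 123), (453, 100, 6, 123), (454, 12, 22, 114), (455, 13, 126, 103), (456, 15, 168, 97), (457, 14, 169, 98), (458, 14, 164, 101), (459, 14, 163, 97), (479, 15, 165, 238), (480, 16, 162, 241), (481, 16, 162, 242), (482, 16, 163, 241), (483, 15, 163, 239), (484, 15, 165, 237), (485, 15, 163, 2
[... 1410 characters left out ...]
169, 95), (458, 14, 165, 99), (459, 13, 164, 98), (479, 16, 164, 240), (480, 15, 164, 238), (481, 15, 164, 236), (482, 15, 164, 233), (483, 15, 167, 228), (484, 15, 168, 221), (485, 14, 167, 220), (486, 14, 170, 219), (487, 14, 161, 170), (488, 13, 98, 140), (489, 0, 14, 130), (490, 170, 6, 131), (491, 173, 8, 136), (492, 168, 7, 171), (493, 165, 4, 233), (494, 0, 1, 252), (495, 150, 1, 253), (496, 150, 1, 253), (497, 0, 0, 253), (498, 0, 0, 253), (499, 0, 0, 253), (500, 0, 0, 253), (501, 0, 0, 253), (502, 0, 0, 253), (503, 0, 0, 253), (504, 0, 0, 253), (505, 0, 1, 253), (506, 3, 13, 240), (507, 9, 103, 174), (508, 11, 171, 154), (509, 11, 172, 150), (510, 12, 171, 146), (511, 11, 168, 147)]
```

```bash
python3 - <<'E'
from h import *
d=load('wj');f=d['frame'].astype(float);g=cv2.cvtColor(d['frame'],cv2.COLOR_RGB2HSV).astype(float)
V=g[:,:,2]
def cross(p,lo,hi,t,up):
    for x in range(lo,hi):
        a,b=p[x],p[x+1]
        if (up and a<t<=b) or(not up and a>=t>b): return x+(t-a)/(b-a)
E={'board_rear':(422,440,195,True,.052),'board_face':(436,454,190,False,.052),'thin_face':(456,480,165,True,.052),'fence':(488,502,195,True,.062)}
L={}
for k,(lo,hi,t,up,z) in E.items():
    pts=[]
    for r in range(172,216):
        x=cross(V[r],lo,hi,t,up)
        if x is not None:pts.append((x,r))
    P=wplane(d,pts,z)[:,:2]
    m=P.mean(0);
    for _ in range(3):
        u=np.linalg.svd(P-P.mean(0))[2][0]; n=np.array([u[1],-u[0]]); n*=np.sign(n[0]); e=(P-P.mean(0))@n; P=P[abs(e)<.0012]
    L[k]=(P,np.degrees(np.arctan2(n[1],n[0])));print(k,len(P),P.mean(0).round(4),'yaw',L[k][1].round(2),'rms',e.std().round(5))
yaw=np.radians(np.mean([L[k][1] for k in L])); n=np.array([np.cos(yaw),np.sin(yaw)]);u=np.array([-n[1],n[0]])
o={k:L[k][0].mean(0)@n for k in L}; print('yaw',np.degrees(yaw),{k:round((o[k]-o['thin_face'])*1e3,2) for k in o})
# lateral: columns over thin top & thick top
g2=cv2.GaussianBlur(V,(1,1),0)
for c in(474,478,482):
    col=V[:,c]; print(c,'rows V',[(r,int(col[r])) for r in list(range(84,96))+list(range(152,164))+list(range(214,228))])
red=((g[:,:,0]<4)|(g[:,:,0]>174))&(g[:,:,1]>200)&(V>100); red[:,:370]=0;red[:,440:]=0;red[:100]=0;red[230:]=0
p=np.argwhere(red)[:,::-1];print('red',p.min(0),p.max(0))
q=p[p[:,0]>=0]; e=wplane(d,[[396,p[:,1].min()-.5],[396,p[:,1].max()+.5]],.053)[:,:2];print('btn',e.round(4),e@u)
# red rear (outer) top edge
pts=[]
for r in range(p[:,1].min()+4,p[:,1].max()-3):
    xs=p[p[:,1]==r][:,0];pts.append((xs.min()-.5,r,xs.max()+.5))
pts=np.array(pts);print('red cols',pts[:, [0,2]].mean(0)); 
for z in(.023,.053):
  print(z,((wplane(d,pts[:,:2],z)[:,:2]@n).mean()-o['thin_face'])*1e3,((wplane(d,pts[:,[2,1]],z)[:,:2]@n).mean()-o['thin_face'])*1e3)
print([ (x,int(g[157,x,0]),int(g[157,x,1]),int(V[157,x])) for x in range(384,408)])
np.savez('pics/jig.npz',yaw=yaw,n=n,u=u,face=o['thin_face'],board=o['board_face'])
E
```

```text
board_rear 44 [0.6138 0.0723] yaw 11.63 rms 0.00013
board_face 44 [0.6341 0.076 ] yaw 11.57 rms 0.00013
thin_face 44 [0.6597 0.0807] yaw 12.2 rms 0.0001
fence 44 [0.6882 0.0885] yaw 11.43 rms 6e-05
yaw 11.709558139708136 {'board_rear': np.float64(-46.6), 'board_face': np.float64(-25.95), 'thin_face': np.float64(0.0), 'fence': np.float64(29.57)}
474 rows V [(84, 187), (85, 187), (86, 188), (87, 188), (88, 189), (89, 186), (90, 173), (91, 192), (92, 221), (93, 222), (94, 222), (95, 221), (152, 224), (153, 223), (154, 224), (155, 224), (156, 225), (157, 184), (158, 121), (159, 171), (160, 231), (161, 235), (162, 235), (163, 235), (214, 233), (215, 233), (216, 234), (217, 233), (218, 234), (219, 233), (220, 233), (221, 227), (222, 200), (223, 142), (224, 139), (225, 136), (226, 115), (227, 103)]
478 rows V [(84, 187), (85, 187), (86, 182), (87, 170), (88, 136), (89, 131), (90, 131), (91, 134), (92, 213), (93, 221), (94, 222), (95, 221), (152, 218), (153, 219), (154, 218), (155, 219), (156, 220), (157, 194), (158, 118), (159, 147), (160, 230), (161, 234), (162, 234), (163, 234), (214, 239
[... 592 characters left out ...]
26, 131), (227, 124)]
red [391 136] [402 178]
btn [[0.5639 0.1253]
 [0.5733 0.0817]] [ 0.00824813 -0.0363566 ]
red cols [390.5 402.5]
0.023 -83.91297047306179 -69.9336489518565
0.053 -90.40783544899689 -77.66161773125823
[(384, 90, 10, 128), (385, 90, 10, 130), (386, 84, 10, 129), (387, 84, 10, 132), (388, 60, 2, 136), (389, 1, 86, 130), (390, 0, 180, 123), (391, 1, 240, 121), (392, 1, 255, 121), (393, 1, 230, 123), (394, 2, 253, 144), (395, 2, 246, 219), (396, 2, 252, 244), (397, 2, 248, 249), (398, 2, 255, 250), (399, 3, 255, 250), (400, 3, 248, 250), (401, 3, 252, 250), (402, 2, 232, 249), (403, 0, 145, 239), (404, 170, 26, 233), (405, 135, 7, 233), (406, 128, 4, 234), (407, 128, 4, 234)]
```

```bash
python3 - <<'E'
from h import *
env.reach([.50,-.235,.20],down(.17)); d=grab('wrist'); np.savez('pics/wf.npz',**d)
print(monitor.sense()['clock'])
cv2.imwrite('pics/wf1.png',cv2.resize(d['frame'][:,:,::-1],(800,500),interpolation=cv2.INTER_CUBIC))
hsv=cv2.cvtColor(d['frame'],cv2.COLOR_RGB2HSV)
for nm,lo,hi in(('yellow',(24,150,90),(34,255,255)),('tab',(12,40,190),(27,135,255))):
    k,l,s,c=cv2.connectedComponentsWithStats(cv2.inRange(hsv,lo,hi))
    for i in range(1,k):
        if 100<s[i,4]<8000:
            r=cv2.minAreaRect(np.argwhere(l==i)[:,::-1].astype(np.float32)); print(nm,s[i],c[i].round(1),np.round(cv2.boxPoints(r)).tolist(),wplane(d,c[i],.08)[0].round(3))
j=load('jig');w=load('wj')
e=wplane(w,[[478,157.3],[478,159.2],[478,222]],.052)[:,:2];print('thick end,thin end,thin far (jig y)',e@j['u'])
E
```

```text
3.2833
yellow [197 109  68  48 872] [239.7 129.8] [[189.0, 135.0], [255.0, 104.0], [266.0, 128.0], [200.0, 159.0]] [ 0.42  -0.187  0.08 ]
yellow [311 131  20  52 431] [321.2 149.7] [[311.0, 131.0], [330.0, 131.0], [330.0, 182.0], [311.0, 182.0]] [ 0.492 -0.193  0.08 ]
yellow [282 202  27  72 940] [298.3 226.6] [[282.0, 202.0], [308.0, 202.0], [308.0, 273.0], [282.0, 273.0]] [ 0.483 -0.265  0.08 ]
yellow [ 526  259   78   88 3895] [564.5 294.7] [[510.0, 316.0], [544.0, 248.0], [606.0, 279.0], [572.0, 347.0]] [ 0.834 -0.307  0.08 ]
tab [ 38   9  28  41 400] [52.  29.3] [[36.0, 45.0], [59.0, 9.0], [68.0, 14.0], [45.0, 51.0]] [ 0.158 -0.088  0.08 ]
tab [  0  33  31  29 354] [12.8 49.1] [[-8.0, 44.0], [1.0, 32.0], [31.0, 53.0], [22.0, 66.0]] [ 0.07  -0.104  0.08 ]
tab [179 118  63  38 811] [211.9 132.3] [[176.0, 138.0], [233.0, 111.0], [242.0, 129.0], [185.0, 156.0]] [ 0.394 -0.192  0.08 ]
tab [280 227  21  63 558] [291.3 250.5] [[280.0, 227.0], [300.0, 227.0], [300.0, 289.0], [280.0, 289.0]] [ 0.48  -0.289  0.08 ]
tab [237 321  42  18 394] [258.3 330.2] [[236.0, 328.0], [276.0, 318.0], [279.0, 331.0], [239.0, 340.0]] [ 0.457 -0.392  0.08 ]
tab [ 25 366  28  23 255] [ 38.6 376.6] [[22.0, 373.0], [27.0, 364.0], [53.0, 380.0], [48.0, 389.0]] [-0.018 -0.711  0.08 ]
thick end,thin end,thin far (jig y) [-0.01392727 -0.01604153 -0.08924799]
```

View pics/wf1.png

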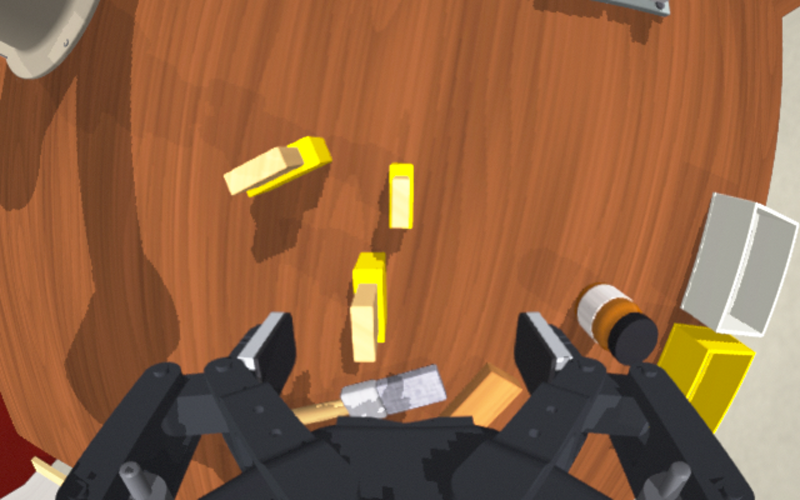

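The target filler is upright at (401,195), with its tab at about (402,203). The middle one is at (365,310) and the other at (280,165). I'll extract the tab edges next.

```bash
python3 - <<'E'
from h import *
d=load('wf');g=cv2.cvtColor(d['frame'],cv2.COLOR_RGB2HSV)
for r in(150,160,175):print(r,[(x,)+tuple(int(v) for v in g[r,x]) for x in range(308,335)])
print([(r,)+tuple(int(v) for v in g[r,321]) for r in range(127,190)])
E
```

```text
150 [(308, 11, 162, 115), (309, 11, 170, 114), (310, 14, 173, 124), (311, 23, 231, 182), (312, 28, 255, 250), (313, 26, 191, 248), (314, 27, 104, 254), (315, 28, 70, 255), (316, 29, 65, 255), (317, 29, 59, 255), (318, 29, 58, 255), (319, 29, 58, 255), (320, 29, 57, 255), (321, 29, 61, 255), (322, 29, 60, 255), (323, 29, 59, 255), (324, 29, 57, 255), (325, 29, 55, 255), (326, 29, 64, 255), (327, 30, 104, 255), (328, 30, 255, 255), (329, 30, 255, 255), (330, 28, 255, 245), (331, 16, 183, 177), (332, 12, 172, 163), (333, 11, 166, 166), (334, 11, 167, 168)]
160 [(308, 11, 169, 116), (309, 12, 167, 119), (310, 13, 169, 125), (311, 22, 223, 176), (312, 27, 255, 244), (313, 25, 161, 245), (314, 27, 95, 254), (315, 28, 70, 255), (316, 28, 69, 255), (317, 28, 71, 255), (318, 28, 72, 255), (319, 28, 73, 255), (320, 28, 75, 255), (321, 28, 76, 255), (322, 28, 77, 255), (323, 27, 80, 255), (324, 27, 82, 255), (325, 28, 79, 255), (326, 28, 102, 255), (327, 30, 163, 255), (328, 30, 255, 255), (329, 30, 255, 255), (330, 27, 255, 244), (331, 15, 181, 178), (332, 11, 166, 167), (333, 11, 166, 167), (
[... 1165 characters left out ...]
, 74, 255), (156, 28, 78, 255), (157, 27, 81, 255), (158, 27, 80, 255), (159, 28, 78, 255), (160, 28, 76, 255), (161, 28, 73, 255), (162, 28, 72, 255), (163, 28, 69, 255), (164, 28, 71, 255), (165, 28, 71, 255), (166, 28, 69, 255), (167, 28, 74, 255), (168, 28, 78, 255), (169, 27, 81, 255), (170, 27, 81, 255), (171, 27, 80, 255), (172, 28, 78, 255), (173, 28, 74, 255), (174, 28, 69, 255), (175, 29, 67, 255), (176, 29, 67, 255), (177, 29, 65, 255), (178, 29, 67, 255), (179, 29, 68, 255), (180, 29, 71, 255), (181, 26, 101, 254), (182, 19, 145, 229), (183, 13, 160, 140), (184, 11, 162, 124), (185, 11, 168, 123), (186, 11, 165, 124), (187, 12, 165, 124), (188, 11, 166, 123), (189, 11, 167, 124)]
```

```bash
python3 - <<'E'
from h import *
d=load('wf');g=cv2.cvtColor(d['frame'],cv2.COLOR_RGB2HSV)
S=g[:,:,1].astype(float)
L,Rr=[],[]
for r in range(147,180):
    s=S[r]
    for x in range(311,320):
        if s[x]>=130>s[x+1]: L.append((x+(s[x]-130)/(s[x]-s[x+1]),r))
    for x in range(323,330):
        if s[x]<130<=s[x+1]: Rr.append((x+(130-s[x])/(s[x+1]-s[x]),r))
A=wplane(d,np.array(L)+0,.08)[:,:2];B=wplane(d,Rr,.08)[:,:2]
def fit(P): u=np.linalg.svd(P-P.mean(0))[2][0]; return np.degrees(np.arctan(-u[0]/u[1]))
print('yaw',fit(A),fit(B))
yaw=np.radians((fit(A)+fit(B))/2); n=np.array([np.cos(yaw),np.sin(yaw)]);u=np.array([-n[1],n[0]])
print('thick',(B.mean(0)-A.mean(0))@n)
ends=wplane(d,[[320.5,142.7],[320.5,182.3]],.08)[:,:2];print('len',(ends[0]-ends[1])@u)
c=n*((A.mean(0)+B.mean(0))@n/2)+u*((ends.sum(0))@u/2)
body=wplane(d,[[321,130]],.042)[0,:2];print('centre',c,'body end offset (25?)',(body-c)@u)
np.savez('pics/fil.npz',c=c,yaw=yaw)
if abs((B.mean(0)-A.mean(0))@n-.012)<.003 and abs((ends[0]-ends[1])@u-.034)<.004:
    q=down(yaw); env.reach([*c,.11],q); env.movel([*c,.050],velocity=.1)
    env.close_gripper(20); s=monitor.sense(); print(s['clock'],s['finger_gap'],s['gripper_force'],np.round(s['contact_force'],2),np.round(s['position'],4))
    env.movel([*c,.09],velocity=.1); s=monitor.sense(); print(s['clock'],s['finger_gap'],s['gripper_force'],np.round(s['contact_force'],2))
E
```

```text
yaw 8.719668766574378 8.01111272489257
thick 0.011220661762759068
len 0.034376268384768226
centre [ 0.4929574 -0.2041085] body end offset (25?) 0.026641255885968763
5.1583 0.1328272991289019 27.266330122947693 [ 0.12  0.36 -0.11] [ 0.493  -0.2041  0.0501]
5.7083 0.1337403969904785 27.047563791275024 [-0.4  -0.19 -0.6 ]
```

```bash
python3 - <<'E'
from h import *
j=load('jig');yaw=np.radians(11.65);n=np.array([np.cos(yaw),np.sin(yaw)]);u=np.array([-n[1],n[0]])
# recompute face/board at this yaw using measured centre points
T=np.array([.6597,.0807]);B=np.array([.6341,.0760])
# measured lines centred at jig y ~ T@u ; thin centre jig y
yc=-.0526; print('pts y',T@u,B@u)
x=(T@n+B@n)/2; gap=(T-B)@n; c=n*x+u*yc; print('gap',gap,'target',c.round(4))
np.savez('pics/tgt.npz',c=c,n=n,u=u,yaw=yaw,face=T@n,board=B@n)
env.movel([.493,-.204,.16],velocity=.2)
env.reach([*c,.16],down(yaw)); env.movel([*c,.116],velocity=.12)
d=grab('wrist');np.savez('pics/wh.npz',**d); s=monitor.sense();print(s['clock'],s['finger_gap'],s['gripper_force'],np.round(s['position'],4))
cv2.imwrite('pics/wh1.png',cv2.resize(d['frame'][60:310,160:480,::-1],(768,600),interpolation=cv2.INTER_CUBIC))
E
```

```text
pts y -0.0541774605626668 -0.05361116101732384
gap 0.026021708337942418 target [0.6466 0.0796]
8.0 0.1409159658775953 27.0345076918602 [0.6472 0.0792 0.1171]
```

View pics/wh1.png

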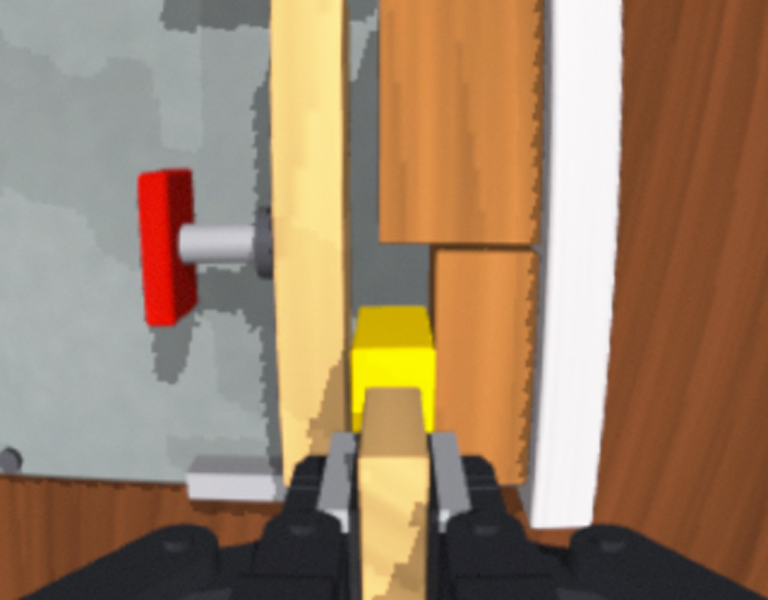

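The block hangs over the gap. Its bottom edge runs from (359,308) to (430,308), between the board edge at x≈349 and the thin-half edge at x≈433. I'll convert these to jig coordinates.

```bash
python3 - <<'E'
from h import *
d=load('wh');t=load('tgt');n,u=t['n'],t['u']
f=lambda p:np.array(p)/2.4+[160,60]-.3
for nm,p,z in(('botL',[359,308],.067),('botR',[430,308],.067),('topL',[352,349],.109),('topR',[436,349],.109),('board',[349,270],.052),('thin',[433,270],.052),('board',[346,150],.052),('thick',[379,150],.052),('fence',[551,270],.062),('jointthin',[480,250],.052)):
    P=wplane(d,f(p),z)[0,:2];print(nm,np.round(P@n*1e3,1),np.round(P@u*1e3,1))
p=np.array(monitor.sense()['position'])[:2];print('tcp',p@n*1e3,p@u*1e3,'face,board',t['face']*1e3,t['board']*1e3)
g=cv2.cvtColor(d['frame'],cv2.COLOR_RGB2HSV)
print([(x,)+tuple(int(v) for v in g[190,x]) for x in range(300,345)])
E
```

```text
botL 641.2 -28.9
botR 660.1 -28.9
topL 641.6 -28.2
topR 659.3 -28.2
board 637.8 -21.3
thin 661.6 -21.3
board 637.3 12.6
thick 646.4 12.6
fence 693.5 -19.2
jointthin 674.9 -15.4
tcp 649.8139717850232 -53.12494529022679 face,board 662.4057538752065 636.384045537264
[(300, 22, 117, 246), (301, 22, 118, 246), (302, 19, 124, 235), (303, 17, 130, 172), (304, 17, 131, 127), (305, 18, 114, 125), (306, 17, 77, 120), (307, 38, 10, 105), (308, 28, 58, 115), (309, 24, 177, 161), (310, 25, 255, 192), (311, 25, 255, 205), (312, 25, 255, 205), (313, 25, 255, 205), (314, 25, 255, 204), (315, 25, 255, 206), (316, 25, 255, 207), (317, 25, 255, 205), (318, 25, 255, 206), (319, 25, 255, 205), (320, 25, 255, 206), (321, 25, 255, 206), (322, 25, 255, 206), (323, 25, 255, 205), (324, 25, 255, 205), (325, 25, 255, 205), (326, 25, 255, 205), (327, 25, 255, 205), (328, 25, 255, 206), (329, 25, 255, 207), (330, 25, 255, 205), (331, 25, 255, 207), (332, 25, 255, 207), (333, 25, 255, 206), (334, 25, 255, 207), (335, 25, 255, 206), (336, 25, 255, 203), (337, 25, 255, 175), (338, 22, 157, 115), (339, 15, 164, 87), (340, 14, 175, 92), (341, 14, 169, 160), (342, 14, 169, 202), (343, 14, 171, 218), (344, 14, 171, 219)]
```

The block centre is about 1.3 mm too near the thin face. The gap spans 636.2–662.2 mm and the block spans 641.3–659.9 mm. I'll shift it back, then lower it under guard.

```bash
python3 - <<'E'
from h import *
t=load('tgt');n,u=t['n'],t['u'];c=t['c']-.0010*n
S=lambda m:print(m,(lambda s:(round(s['clock'],2),np.round(s['position'],4).tolist(),round(float(np.array(s['position'])[:2]@n)*1e3,1),np.round(s['contact_force'],2).tolist(),round(s['finger_gap'],3),round(float(s['gripper_force']),1)))(monitor.sense()))
env.movel([*c,.114],velocity=.05); env.hold(.2); S('hover')
if not env.movel([*c,.068],velocity=.06,guard=5):
    S('in'); print(env.movel([*c,.0605],velocity=.02,guard=4)); 
S('down')
d=grab('wrist');np.savez('pics/wd.npz',**d)
E
```

```text
hover (8.45, [0.6457, 0.0795, 0.1142], 648.5, [0.44, 0.8, -0.87], 0.134, 27.0)
in (9.37, [0.6459, 0.0794, 0.0684], 648.7, [0.19, -0.18, -0.72], 0.14, 27.0)
True
down (9.72, [0.6458, 0.0794, 0.062], 648.5, [-0.57, 0.19, 4.6], 0.134, 27.7)
```

```bash
python3 - <<'E'
from h import *
t=load('tgt');n,u=t['n'],t['u'];c=t['c']-.0010*n
env.release(); env.hold(.4); env.movel([*c,.13],velocity=.1); 
d=grab('wrist');np.savez('pics/wp.npz',**d); s=monitor.sense();print(s['clock'],np.round(s['contact_force'],2))
cv2.imwrite('pics/wp1.png',cv2.resize(d['frame'][60:310,160:480,::-1],(768,600),interpolation=cv2.INTER_CUBIC))
E
```

```text
11.7667 [-0.28  0.2  -0.38]
```

View pics/wp1.png

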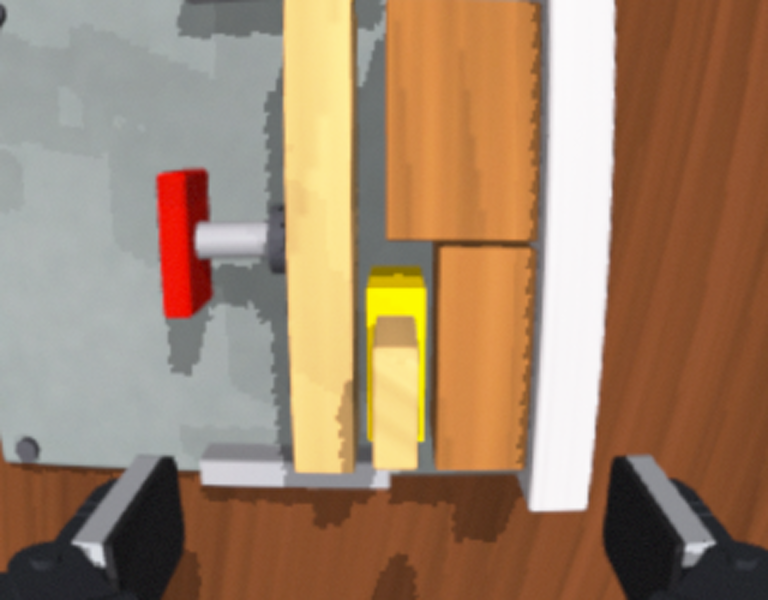

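The block stands upright and square in the gap at (397,365), clear of both the board and the thin half. Next is the button push.

```bash
python3 - <<'E'
from h import *
t=load('tgt');n,u=t['n'],t['u'];yaw=float(t['yaw'])
P=lambda x,z:[*(n*x+u*-.0145),z]
def S(m):
    s=monitor.sense();p=np.array(s['position']);print(m,round(s['clock'],2),'n,u',(np.round([p[:2]@n*1e3,p[:2]@u*1e3],1)).tolist(),round(p[2],4),'Fn',round(float(np.array(s['contact_force'])[:2]@n),2),np.round(s['contact_force'],2).tolist(),round(s['finger_gap'],3))
c=t['c']; env.movel([*c,.20],velocity=.15)
env.reach(P(.525,.16),down(yaw-np.pi/2)); env.close_gripper(20); S('above')
if env.movel(P(.525,.032),velocity=.1,guard=6): S('HIT')
else:
    env.hold(.2); S('low')
    if not env.movel(P(.555,.032),velocity=.06,guard=5):
        env.hold(.2);S('near'); print(env.movel(P(.584,.032),velocity=.012,guard=6.5))
    S('push'); env.hold(.4); S('push')
d=grab('wrist');np.savez('pics/we.npz',**d)
cv2.imwrite('pics/we1.png',cv2.resize(d['frame'][:,:,::-1],(800,500),interpolation=cv2.INTER_CUBIC))
E
```

```text
above 14.56 n,u [525.0, -14.5] 0.16 Fn 0.25 [0.17, 0.45, -0.17] -0.002
low 16.19 n,u [525.1, -14.5] 0.0323 Fn 0.39 [0.25, 0.71, 0.56] -0.001
near 17.04 n,u [554.8, -14.5] 0.032 Fn -0.27 [-0.22, -0.27, 0.25] -0.002
True
push 18.81 n,u [577.8, -14.5] 0.0316 Fn -5.8 [-5.54, -1.86, 3.08] 0.001
push 19.21 n,u [577.6, -14.4] 0.0314 Fn -5.57 [-5.47, -1.06, 3.53] -0.003
```

View pics/we1.png

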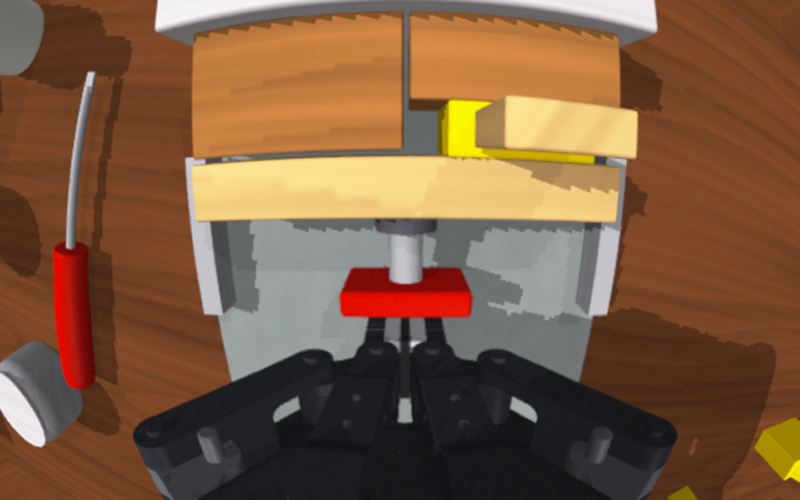

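The board has closed on the block, which sits between the board and the thin half at about (520,130). The fingers hold the red plate at (405,290). I'll add about 2.5 mm for margin, check, and hand in.

```bash
python3 - <<'E'
from h import *
t=load('tgt');n,u=t['n'],t['u']
p0=np.array(monitor.sense()['position']); F0=np.array(monitor.sense()['contact_force'])[:2]@n
p=p0.copy();p[:2]+=.0025*n
print(env.movel(p.tolist(),velocity=.01,guard=5)); env.hold(.8)
F=[]
for _ in range(5): env.hold(.1); F.append(np.array(monitor.sense()['contact_force']))
s=monitor.sense();F=np.mean(F,0);fn=-F[:2]@n
print('F0',F0,'Fn',fn,F.round(2),'adv mm',((np.array(s['position'])-p0)[:2]@n)*1e3,s['clock'])
d=grab('wrist');w=load('we')
# thin face edge vs block: board-face edge & block seam near column
V=cv2.cvtColor(d['frame'],cv2.COLOR_RGB2HSV)
# board top gap-side edge and thin face offsets along jig x, in columns left of block
for x in(340,346):print(x,[(r,)+tuple(int(v) for v in V[r,x]) for r in range(76,132,2)])
if 4.5<fn<11: print(job.hand_in())
E
```

```text
False
F0 -4.445511851601254 Fn 6.605993126344397 [-6.36 -1.86  4.65] adv mm 2.124662849600205 20.95
340 [(76, 14, 172, 211), (78, 14, 173, 212), (80, 14, 173, 212), (82, 14, 170, 204), (84, 14, 170, 135), (86, 14, 165, 82), (88, 14, 163, 80), (90, 14, 167, 81), (92, 14, 93, 85), (94, 75, 15, 105), (96, 80, 8, 102), (98, 83, 10, 102), (100, 85, 15, 103), (102, 80, 7, 104), (104, 90, 8, 101), (106, 90, 10, 101), (108, 83, 10, 103), (110, 96, 12, 103), (112, 90, 10, 103), (114, 96, 12, 105), (116, 85, 15, 105), (118, 84, 12, 104), (120, 90, 12, 104), (122, 98, 10, 106), (124, 90, 12, 103), (126, 90, 10, 102), (128, 17, 117, 107), (130, 18, 131, 162)]
346 [(76, 14, 172, 211), (78, 14, 171, 213), (80, 14, 172, 212), (82, 14, 170, 206), (84, 14, 174, 142), (86, 13, 162, 82), (88, 14, 168, 79), (90, 16, 168, 79), (92, 12, 108, 85), (94, 90, 10, 101), (96, 90, 10, 100), (98, 83, 10, 100), (100, 90, 13, 100), (102, 90, 13, 101), (104, 90, 10, 102), (106, 84, 12, 103), (108, 90, 10, 102), (110, 83, 10, 102), (112, 90, 10, 103), (114, 83, 10, 103), (116, 85, 15, 104), (118, 85, 15, 105), (120, 83, 10, 106), (122, 90, 15, 105), (124, 90, 12, 104), (126, 84, 12, 104), (128, 17, 118, 112), (130, 17, 128, 161)]
the job is handed in; nothing more can be done
None
```

The job is handed in at 20.95 s on the robot's clock. The smallest filler stands in the gap at the thin half, let go, and the closed fingers still push the button with about 6.6 N, sunk an estimated 6–8 mm. The hand-in call did not report a verdict.

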